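Whetstone out of the crowded plate rack

TASK

The whetstone lies boxed in between its neighbours in the orange plate rack, with no room for fingers beside it or behind it. Press on its top just lightly (the rack is thin plastic) and slide it, lying flat, out through the rack's open front until its end juts out by about 50 mm, then take it by that end and lay it gently, flat and lengthwise, in the middle of the black rubber mat. Leave the rolling pin and the sieve in the rack, and the cup and saucer where they stand, undisturbed.

Things in the scene. Friction and masses are not known exactly. Their poses are not given: they have to be found in the camera images.
- stone: whetstone, a plain grey stone bar; in mm 180 long (its x) x 50 wide (y) x 25 high (z), about 0.35 kg; origin at the centre of its underside; it lies in one of the rack's three lanes, its x along the rack's x, its -x end towards the open front and 6 to 14 mm inside the rack's front edge
- stone_front (a point): centre of the whetstone's -x end face, 12.5 mm above its underside
- rack: fixed orange plastic plate rack, thin floor (40 N at most); origin at counter height under the floor's middle; x to its back wall, -x out of its open front. In mm: floor top 45 above the counter, 12 thick; inside x -100 (front edge) to +100, width 174; lanes along x at y = -58, 0, +58, parted by ribs 4 wide, 5 high; side and back walls 6 thick, rise 40.
- rack_front (a point): middle of the rack's open front edge, at the top of its floor; axes as the rack
- pin: straight wooden rolling pin, 44 mm in diameter and 185 mm long, lying in a lane along the rack's x; origin at its middle, on its axis (22 above the floor). Leave in place
- sieve: small aluminium tea sieve lying upside down in a lane: in mm, bowl 50 in diameter and 30 high at its +x end, flat handle 12 wide and 4 high to -x, about 165 long in all; origin on the floor near the middle of its length. Leave in place
- mat: black rubber mat, fixed; in mm 260 long (its x) x 120 wide (y) x 3 thick; origin at the centre of its underside, on the counter
- cup: white ceramic cup with a handle, 76 mm in diameter, 62 mm high, standing on the saucer; origin at the centre of its underside. Leave in place
- saucer: white ceramic saucer, 136 mm in diameter, 18 mm high, on the counter; origin at the centre of its underside. Leave in place
There are look-alikes about, which are no part of the job. Leave any brown or yellow look-alike of the stone alone.

How it is judged:
By the outcome, as a careful person would: the job done as asked, in the order asked, and still so for the second after the job is handed in, with the robot touching nothing.
It also fails if it takes over 64 s, if anything falls off the work surface, if the arm or the gripper's body presses on something with over 40 N, if the wrist force passes 120 N, or if a joint passes its speed limit or range.

ROBOT

A 6-joint arm with a two-finger parallel gripper is mounted at the origin on the work surface. World frame = base frame: x ahead of the robot, y to its left, z up, the work surface at z = 0. Lengths are in m, angles in rad, forces in N, time in s.
With the tool pointing down it reaches from about 0.4 to 0.825 m from the base axis. Payload 7 kg.
Tool frame: the origin (TCP) lies at the very end of the fingers, on their centre line; the grasp point (between the pads) lies 19 mm behind it (arm.grasp_offset is the distance from the TCP to the grasp point, in m); z points along the fingers, y is the line along which they close (so a half turn about z gives the same grasp; the last joint's range is limited). The gripper opens to 88 mm and grips with 3 to 60 N. Pads are 19 mm wide; open, the fingers measure 130 mm over their backs; the gripper's body (78 mm by 193 mm) begins 47 mm behind the grasp point.
Start: joints at [-0.889, 0.359, 0.012, 0, -1.224, -0.288], TCP at [0.259, -0.623, 0.227] pointing down, gripper open.
Joint ranges: [-3.07, 3.07], [-1.43, 2.12], [-1.02, 1.25], [-3.03, 1.67], [-3.05, -0], [-3.03, 3.03]. Speed limits (rad/s): [2.39, 2.39, 3.01, 3.14, 3.14, 3.14].

INTERFACE

Orientations are given as [roll, pitch, yaw] about the fixed x, y, z axes, in that order (R = Rz(yaw) Ry(pitch) Rx(roll)).
In Python, from station import get_state, cams, arm, nets gives the robot as it stands.
- The arm moves only by the shell command python3 -m creep 'ROWS' [FORCE]. ROWS is a JSON object of lists of equal length, an entry for each row: "translation": the shift along the world's x, y, z in mm, a list of three; "spin": the turn about the world's z in rad; "gripper": the opening, from 0 (shut) to 1 (fully open). In form: {"translation": [[dx, dy, dz], ...], "spin": [spin, ...], "gripper": [gripper, ...]}. A call has 1 to 8 rows; each row shifts and turns the commanded pose from where the row before left it; what a row does not reach is not made up. A row lasts 1/10 s, in which the tool goes at most 50 mm and 8.59 degrees, less where a joint would pass 70% of its speed; a pose out of reach is approached as far as the arm can. A call is refused whole if a number of a shift passes 50 or a number of a turn 0.15, either way. A call with a gripper value outside its range is refused whole. The fingers move at their own pace and stop on an object; FORCE is the grip in N (left out, the last holds). Time passes only in rows, so rows that do not move let the fingers close. It gives the time, the measured TCP pose, the force, the opening and the grip force at its end, in the units of the state.
- get_state(): the state, without advancing time (a new reading comes with each control period).
- cams.grab_frame(name): name is "side" or "top" or "wrist"; returns a dict with "img" (384x512x3 uint8, red, green, blue), "mtx" (3x3 intrinsics, pixels), "D" ([k1, k2, p1, p2, k3] as OpenCV has them; the pictures are not rectified), "R" (3x3) and "t" (3): a world point X has camera coordinates R X + t. Camera axes: x right, y down, z forward; pixel columns grow to the right and rows downward; lengths in m; the calibration is good to about 2 mm. A picture is of the moment at which its call begins. There is no depth.
- arm.job_done(): hands the job in; it is judged then, once.
Trained networks look in the newest picture that a camera, given by its name, has taken for a name from the list of things; names that differ only in an ending like _2 or _b are one class to them, and where a whole thing is asked for, a point or a joint stands for the part that bears it (a point fixed in the world has none). Each returns a list of dicts, best first, with "confidence" (0 to 1); they miss things now and then, are a little off and sometimes report something else, mostly with a low value. They report only what shows in the picture. A call takes as long as a camera call. They do not tell look-alikes from the thing itself.
- nets.search_frame(camera, label): "centre" ([x, y, z] in m, in world coordinates, good to about 4 mm: the middle of the surface that is visible of it).
- nets.pinpoint(camera, label): "centre" ([x, y, z] in m, in world coordinates, good to about 4 mm: a listed point, or the origin of a listed thing).
The state is a dict: "t": time; "q": joint angles; "qd": joint speeds; "joint_efforts": joint torques, N m; "eef_pos": TCP position; "ee_rot": TCP orientation; "force": force on the tool from outside, world axes, zero at the start; "moment": the same for the moment, N m; "width": finger opening in m; "gripper_force": force on a finger pad.
Only numpy, scipy, OpenCV 4.12 (cv2) and the standard library are available. Lean on these libraries where they do the work, as an engineer would, in place of code of your own. Each camera call takes 0.05 s, during which the arm holds its last target. There are 200 camera calls.

## Working session

There is one attempt and no reset: what is moved stays moved. The work goes in short steps, Python scripts to look and compute and a shell command to move; the robot and the scene stay as the last step left them, time stands still between calls to the robot, and variables do not carry over. Pictures are saved under pics/ and viewed, at most 10 in all, crops included, and the job is handed in when it is done.

```bash
mkdir -p pics; ls
python3 - <<'E'
from station import get_state,cams,arm,nets
import cv2
for c in ("top","side"):
    f=cams.grab_frame(c); cv2.imwrite(f"pics/{c}0.png",f["img"][:,:,::-1])
    for l in ("stone","stone_front","rack","rack_front","pin","sieve","mat","cup","saucer"):
        print(c,l,[([round(v,3) for v in d["centre"]],round(d["confidence"],2)) for d in nets.pinpoint(c,l)[:4]])
s=get_state();print(s["t"],s["eef_pos"],s["ee_rot"],s["force"],s["width"])
E
```

```text
pics
top stone [([0.292, -0.323, 0.0], 0.84), ([0.55, -0.432, -0.005], 0.83), ([0.538, -0.142, 0.048], 0.73), ([0.761, -0.325, -0.002], 0.59)]
top stone_front [([0.572, -0.345, 0.013], 0.94), ([0.215, -0.269, 0.016], 0.73), ([0.45, -0.201, 0.056], 0.57), ([0.685, -0.282, 0.011], 0.55)]
top rack [([0.536, -0.199, -0.004], 0.73)]
top rack_front [([0.435, -0.202, 0.048], 0.96)]
top pin [([0.533, -0.257, 0.065], 0.82)]
top sieve [([0.534, -0.141, 0.048], 0.93)]
top mat [([0.561, 0.187, 0.001], 0.77), ([0.764, -0.006, 0.001], 0.43)]
top cup [([0.767, -0.008, 0.001], 0.74)]
top saucer [([0.765, -0.007, 0.0], 0.58)]
side stone [([0.548, -0.434, -0.001], 0.84), ([0.539, -0.202, 0.042], 0.8), ([0.288, -0.321, 0.001], 0.73), ([0.764, -0.326, -0.0], 0.71)]
side stone_front [([0.568, -0.342, 0.015], 0.95), ([0.687, -0.278, 0.012], 0.8), ([0.212, -0.269, 0.012], 0.71), ([0.452, -0.199, 0.056], 0.57)]
side rack [([0.538, -0.2, 0.001], 0.9)]
side rack_front [([0.438, -0.204, 0.043], 0.84)]
side pin [([0.535, -0.253, 0.065], 0.85)]
side sieve [([0.534, -0.145, 0.045], 0.67)]
side mat [([0.562, 0.186, -0.001], 0.65)]
side cup [([0.764, -0.012, 0.004], 0.88)]
side saucer [([0.767, -0.008, 0.002], 0.79)]
1.0 [ 0.25896381 -0.6233232   0.22655975] [-3.14158004e+00  3.39007882e-05 -2.74787582e+00] [ 0.05254567 -0.30207559  0.3380378 ] 0.08725157823921259
```

Run:
```python
import cv2,numpy as np
a=cv2.imread("pics/top0.png");b=cv2.imread("pics/side0.png")
cv2.imwrite("pics/both.png",cv2.resize(np.vstack([a,b]),(400,600)) if 0 else cv2.resize(np.hstack([a,b]),(800,300),interpolation=cv2.INTER_AREA))
```

```text
(no output)
```

View pics/top0.png

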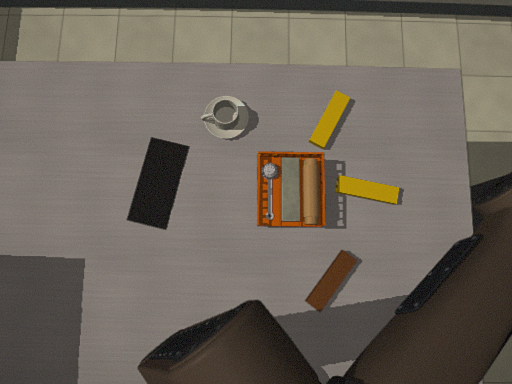

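View pics/side0.png

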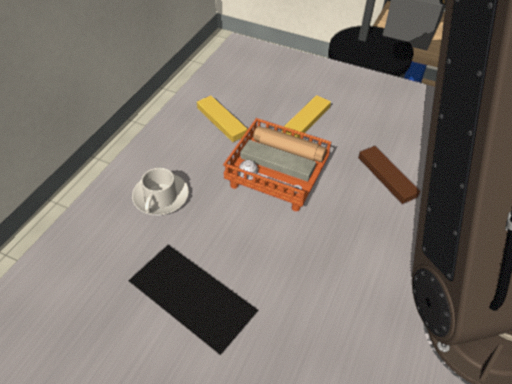

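In the top view (up = +x, left = +y), four stone-like bars show: yellow (330,120), yellow (370,189), brown (332,280), and a grey bar (291,190) in the rack's middle lane. The grey one is the whetstone, since it is grey, in the rack, and between the pin (311,190) and the sieve (270,190). I'll confirm it in a crop and measure it.

```bash
cat > h.py <<'E'
import numpy as np,cv2
from station import get_state,cams,arm,nets
def ray(f,px,z):
    u=cv2.undistortPoints(np.array(px,float).reshape(-1,1,2),f["mtx"],f["D"]).reshape(-1,2)
    d=np.c_[u,np.ones(len(u))]@f["R"]; c=-f["R"].T@f["t"]
    return c+d*((z-c[2])/d[:,2])[:,None]
def proj(f,X): return cv2.projectPoints(np.array(X,float),cv2.Rodrigues(f["R"])[0],f["t"],f["mtx"],f["D"])[0].reshape(-1,2)
def rect(f,m,z):
    m=cv2.morphologyEx(m.astype(np.uint8),cv2.MORPH_OPEN,np.ones((3,3)))
    c=max(cv2.findContours(m,0,2)[0],key=cv2.contourArea).reshape(-1,2)
    P=(ray(f,c,z)[:,:2]*1000).astype(np.float32)
    (x,y),(w,h),a=cv2.minAreaRect(P)
    if w<h: a+=90
    a=(a+90)%180-90
    return round(x,1),round(y,1),round(w,1),round(h,1),round(a,2)
E
python3 - <<'E'
from h import *
for c,box in (("top",(250,140,340,235)),("side",(215,110,345,215))):
    f=cams.grab_frame(c);im=f["img"].astype(int)
    hsv=cv2.cvtColor(f["img"],cv2.COLOR_RGB2HSV).astype(int)
    yy,xx=np.mgrid[:384,:512]
    cm=proj(f,[[.561,.187,.003]])[0]
    near=lambda p,r:(abs(xx-p[0])<r)&(abs(yy-p[1])<r)
    print(c,"mat",rect(f,(im.max(2)<50)&near(cm,75),.003))
    cr=proj(f,[[.537,-.2,.07]])[0]
    print(c,"stone",rect(f,(hsv[...,1]<70)&(im.max(2)>60)&near(proj(f,[[.537,-.2,.07]])[0],45)&((xx>281)&(xx<301) if c=="top" else True)&((yy>155)&(yy<222) if c=="top" else True),.07))
    x0,y0,x1,y1=box
    cv2.imwrite(f"pics/crop_{c}.png",cv2.resize(f["img"][y0:y1,x0:x1,::-1],None,fx=6 if c=="top" else 5,fy=6 if c=="top" else 5,interpolation=cv2.INTER_CUBIC))
E
```

```text
top mat (564.6, 185.6, 118.9, 256.7, -12.7)
top stone (541.3, -201.4, 176.5, 47.4, 0.29)
side mat (562.5, 189.3, 116.4, 255.4, -12.75)
side stone (538.8, -174.4, 182.8, 99.9, 1.67)
```

View pics/crop_top.png

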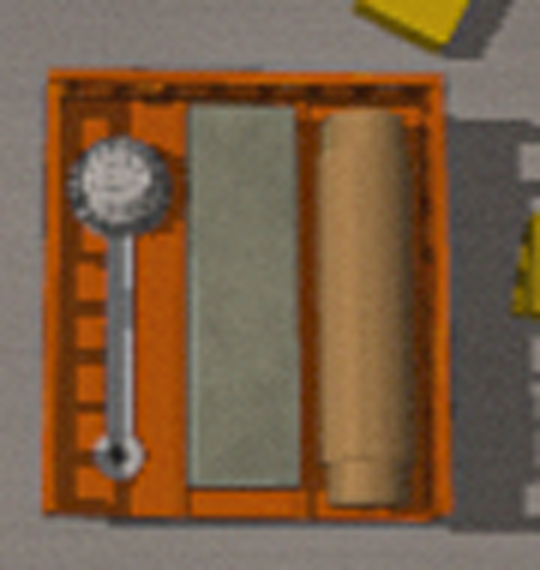

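Confirmed: the crop shows the grey bar at about (241,295) in the middle lane, with its end about 5 px inside the front edge. It sits at (0.541,-0.201) with yaw ≈ 0.3°. The mat is at (0.563,0.187) with yaw -12.7°. I'll move above the stone with the gripper shut.

```bash
python3 -m creep '{"translation":[[26,36,0],[26,36,0],[26,36,0],[26,36,0],[26,36,0],[26,36,0],[26,36,0],[26,36,0]],"spin":[-0.055,-0.055,-0.055,-0.055,-0.055,-0.055,-0.055,0],"gripper":[0,0,0,0,0,0,0,0]}' 10
python3 -m creep '{"translation":[[24,36,-10],[24,36,-20],[20,36,-20],[10,26,-20],[0,0,-20],[0,0,-15],[0,0,0],[0,0,0]],"spin":[0,0,0,0,0,0,0,0],"gripper":[0,0,0,0,0,0,0,0]}'
python3 -c "
from station import *
s=get_state();print(s['q'],s['force'],s['eef_pos'],s['ee_rot'],s['width'])"
```

```text
t: 1.9
eef_pos: [0.4678, -0.3337, 0.2269]
ee_rot: [-3.141, 0.001, -3.135]
force: [0.5, 0.3, 0.7]
width: 0.0289
gripper_force: 0.0
t: 2.7
eef_pos: [0.5451, -0.2015, 0.1219]
ee_rot: [-3.141, -0.0, -3.133]
force: [-0.2, -0.4, 0.2]
width: 0.0004
gripper_force: 0.0
[-1.75077408e-02  2.95161966e-01 -3.38514207e-01  3.83854760e-04
 -9.37277964e-01 -1.54456987e+00] [-0.22550817 -0.40499476  0.15931017] [ 0.54513729 -0.20149145  0.12189942] [-3.14128757e+00 -1.65903245e-04 -3.13264670e+00] 0.000384877314759795
```

```bash
python3 -m creep '{"translation":[[0,0,-20],[0,0,-15],[0,0,-8],[0,0,-4],[0,0,0],[0,0,0]],"spin":[0,0,0,0,0,0],"gripper":[0,0,0,0,0,0]}'
python3 -m creep '{"translation":[[0,0,-2],[0,0,0]],"spin":[0,0],"gripper":[0,0]}'
```

```text
t: 3.3
eef_pos: [0.5455, -0.2015, 0.0754]
ee_rot: [-3.141, 0.001, -3.133]
force: [0.3, 0.9, 0.5]
width: 0.0004
gripper_force: 0.0
t: 3.5
eef_pos: [0.5451, -0.2013, 0.0728]
ee_rot: [3.142, 0.001, -3.133]
force: [-0.6, -0.3, -0.0]
width: 0.0004
gripper_force: 0.0
```

```bash
for i in 1 2; do python3 -m creep '{"translation":[[0,0,-1],[0,0,0],[0,0,0]],"spin":[0,0,0],"gripper":[0,0,0]}' | grep -E "eef|force:"; done
```

```text
eef_pos: [0.545, -0.2013, 0.0716]
force: [0.2, -0.4, -0.6]
gripper_force: 0.0
eef_pos: [0.5449, -0.2013, 0.0705]
force: [0.6, 0.4, -0.1]
gripper_force: 0.0
```

```bash
for i in 1 2; do python3 -m creep '{"translation":[[0,0,-0.5],[0,0,0],[0,0,0]],"spin":[0,0,0],"gripper":[0,0,0]}' | grep -E "eef|force:"; done
```

```text
eef_pos: [0.545, -0.2013, 0.0703]
force: [-1.4, 0.7, 3.9]
gripper_force: 2.1
eef_pos: [0.545, -0.2014, 0.0703]
force: [-2.7, 2.0, 8.3]
gripper_force: 4.3
```

Contact at z ≈ 0.070 with 8 N of press. Now I'll slide it.

```bash
python3 -m creep '{"translation":[[-2,0,0],[-3,0,0],[-3,0,0],[-2,0,0],[0,0,0]],"spin":[0,0,0,0,0],"gripper":[0,0,0,0,0]}'
python3 - <<'E'
from h import *
f=cams.grab_frame("top");im=f["img"]
cv2.imwrite("pics/c2.png",cv2.resize(im[140:260,245:345,::-1],None,fx=5,fy=5,interpolation=cv2.INTER_CUBIC))
print([d for d in nets.pinpoint("top","stone_front")])
print([d for d in nets.pinpoint("side","stone_front")])
E
```

```text
t: 5.2
eef_pos: [0.5359, -0.2014, 0.0703]
ee_rot: [-3.141, 0.002, -3.132]
force: [2.6, -0.8, 6.6]
width: 0.0005
gripper_force: 3.1
[{'centre': [0.4519, -0.198, 0.0615], 'confidence': 0.9}, {'centre': [0.5705, -0.3427, 0.0097], 'confidence': 0.9}]
[{'centre': [0.2126, -0.2683, 0.0118], 'confidence': 0.83}, {'centre': [0.5706, -0.3429, 0.0173], 'confidence': 0.82}, {'centre': [0.4545, -0.2023, 0.0549], 'confidence': 0.78}, {'centre': [0.6889, -0.2775, 0.0117], 'confidence': 0.7}]
```

View pics/c2.png

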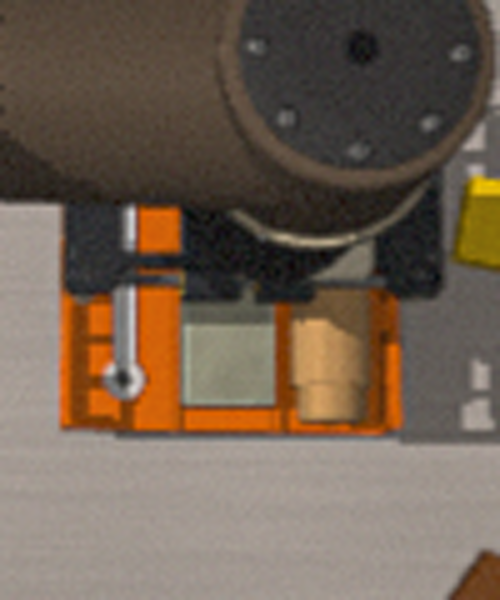

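The stone's front edge is still at row ~221, so the fingertips slipped over it at 6.6 N. I'll press a bit more, still well below 40 N.

```bash
cat >> h.py <<'E'
def front():
    f=cams.grab_frame("top"); 
    hsv=cv2.cvtColor(f["img"],cv2.COLOR_RGB2HSV).astype(int)
    pts=[[x,-.201,.07] for x in np.arange(.50,.34,-.001)]
    p=proj(f,pts).astype(np.float32)
    s=cv2.remap(f["img"],p[:,:1],p[:,1:],cv2.INTER_LINEAR)[:,0].astype(int)
    sat=s.max(1)-s.min(1)
    return [(round(500-i),*map(int,s[i])) for i in range(20,160,6)]
E
python3 -m creep '{"translation":[[0,0,-0.5],[0,0,-0.4],[0,0,0],[0,0,0]],"spin":[0,0,0,0],"gripper":[0,0,0,0]}'
python3 -m creep '{"translation":[[-2,0,0],[-2,0,0],[-2,0,0],[-2,0,0],[0,0,0]],"spin":[0,0,0,0,0],"gripper":[0,0,0,0,0]}'
python3 -c "
from h import *
print(front())"
```

```text
t: 5.75
eef_pos: [0.5359, -0.2015, 0.0703]
ee_rot: [-3.141, 0.002, -3.132]
force: [-1.6, 2.1, 13.8]
width: 0.0005
gripper_force: 7.1
t: 6.25
eef_pos: [0.5293, -0.2016, 0.0703]
ee_rot: [-3.141, 0.005, -3.132]
force: [3.1, 0.8, 10.2]
width: 0.0006
gripper_force: 4.8
[(480, 145, 142, 120), (474, 143, 139, 118), (468, 139, 136, 116), (462, 135, 133, 113), (456, 132, 130, 109), (450, 132, 131, 113), (444, 153, 82, 35), (438, 156, 80, 26), (432, 146, 141, 136), (426, 168, 158, 149), (420, 160, 149, 142), (414, 164, 153, 145), (408, 164, 154, 147), (402, 164, 154, 148), (396, 163, 154, 146), (390, 160, 151, 142), (384, 162, 153, 146), (378, 162, 154, 145), (372, 161, 150, 144), (366, 159, 149, 141), (360, 160, 151, 143), (354, 158, 147, 140), (348, 159, 150, 144), (342, 160, 148, 140)]
```

```bash
cat >> h.py <<'E'
def edge():
    f=cams.grab_frame("top")
    p=proj(f,[[x,-.201,.07] for x in np.arange(.47,.34,-.0005)]).astype(np.float32)
    s=cv2.remap(f["img"],p[:,:1],p[:,1:],cv2.INTER_LINEAR)[:,0].astype(int)
    return s, .47-.0005*np.argmax(s[:,2]<75)
E
python3 -m creep '{"translation":[[0,0,-0.6],[0,0,-0.6],[0,0,0],[0,0,0]],"spin":[0,0,0,0],"gripper":[0,0,0,0]}'
python3 -c "
from h import *
print(edge()[1])"
python3 -m creep '{"translation":[[-2,0,0],[-2,0,0],[-2,0,0],[-2,0,0],[0,0,0]],"spin":[0,0,0,0,0],"gripper":[0,0,0,0,0]}'
python3 -c "
from h import *
print(edge()[1])"
```

```text
t: 6.7
eef_pos: [0.5293, -0.2016, 0.0702]
ee_rot: [-3.14, 0.005, -3.131]
force: [-1.9, 2.2, 19.6]
width: 0.0002
gripper_force: 10.2
0.44549999999999995
t: 7.25
eef_pos: [0.5231, -0.2018, 0.0703]
ee_rot: [-3.14, 0.008, -3.131]
force: [6.1, 0.3, 14.7]
width: 0.0006
gripper_force: 7.2
0.4395
```

```bash
python3 -m creep '{"translation":[[-2,0,-0.2],[-2,0,-0.1],[-2,0,0],[-2,0,0],[-2,0,0]],"spin":[0,0,0,0,0],"gripper":[0,0,0,0,0]}'
python3 -c "
from h import *
print(edge()[0][50:110:4].tolist())"
```

```text
t: 7.8
eef_pos: [0.5139, -0.2019, 0.0702]
ee_rot: [-3.14, 0.01, -3.131]
force: [6.6, -0.8, 15.2]
width: 0.0008
gripper_force: 7.4
[[129, 128, 109], [130, 128, 109], [132, 129, 110], [133, 129, 111], [131, 127, 108], [130, 128, 107], [129, 128, 106], [127, 125, 106], [119, 112, 105], [144, 136, 130], [165, 157, 149], [165, 156, 147], [159, 150, 141], [158, 150, 141], [159, 152, 143]]
```

It slides with the tool at 15 N. Continuing.

```bash
python3 -m creep '{"translation":[[-2,0,0],[-3,0,0],[-3,0,0],[-3,0,0],[-3,0,0],[-3,0,0],[-3,0,0]],"spin":[0,0,0,0,0,0,0],"gripper":[0,0,0,0,0,0,0]}'
python3 -c "
from h import *
print(edge()[0][80:140:4,2].tolist())"
```

```text
t: 8.55
eef_pos: [0.494, -0.2019, 0.0702]
ee_rot: [-3.14, 0.01, -3.131]
force: [8.0, -0.0, 14.9]
width: -0.0
gripper_force: 7.6
[109, 107, 107, 109, 109, 109, 107, 105, 103, 100, 98, 122, 144, 145, 143]
```

```bash
python3 -m creep '{"translation":[[-3,0,0],[-3,0,0],[-3,0,0],[-3,0,0],[-3,0,0],[-3,0,0],[-3,0,0],[0,0,0]],"spin":[0,0,0,0,0,0,0,0],"gripper":[0,0,0,0,0,0,0,0]}'
python3 - <<'E'
from h import *
print(edge()[0][120:190:4,2].tolist())
f=cams.grab_frame("top")
cv2.imwrite("pics/c3.png",cv2.resize(f["img"][140:260,245:345,::-1],None,fx=5,fy=5,interpolation=cv2.INTER_CUBIC))
for c in ("top","side"):print([d for d in nets.pinpoint(c,"stone_front") if d["centre"][2]>.03],nets.pinpoint(c,"rack_front"))
E
```

```text
t: 9.4
eef_pos: [0.4728, -0.202, 0.0702]
ee_rot: [-3.14, 0.01, -3.131]
force: [5.0, 0.7, 16.8]
width: 0.0004
gripper_force: 8.5
[109, 108, 106, 105, 105, 105, 105, 106, 105, 106, 110, 122, 133, 140, 143, 139, 139, 141]
[{'centre': [0.3821, -0.2046, 0.057], 'confidence': 0.93}, {'centre': [0.4804, -0.1981, 0.0435], 'confidence': 0.67}] [{'centre': [0.4339, -0.2024, 0.0491], 'confidence': 0.75}]
[{'centre': [0.4545, -0.2023, 0.0549], 'confidence': 0.78}] [{'centre': [0.4371, -0.2006, 0.0414], 'confidence': 0.94}]
```

View pics/c3.png

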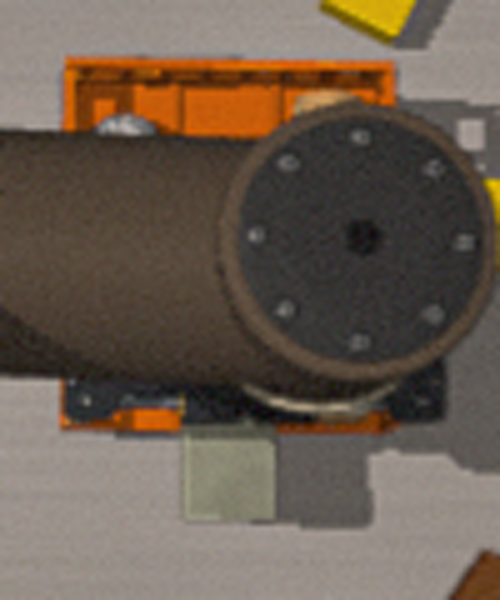

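The stone now juts out about 49 mm, with its end at row ~244 (x ≈ 0.388), and the neighbours are unmoved. I'll lift off, open, and shift over the jutting end.

```bash
python3 -m creep '{"translation":[[0,0,5],[0,0,20],[0,0,25],[-20,0,10],[-20,0,0],[-15,0,0],[-6,0,0],[0,0,0]],"spin":[0,0,0,0,0,0,0,0],"gripper":[0,0,0,1,1,1,1,1]}'
python3 -m creep '{"translation":[[0,0,-10],[0,0,0],[0,0,0]],"spin":[0,0,0],"gripper":[1,1,1]}'
```

```text
t: 10.5
eef_pos: [0.406, -0.2013, 0.1269]
ee_rot: [3.141, -0.001, -3.133]
force: [0.1, -0.2, 0.3]
width: 0.0349
gripper_force: 0.0
t: 10.8
eef_pos: [0.407, -0.2013, 0.1164]
ee_rot: [3.142, -0.002, -3.133]
force: [0.1, -1.0, -0.3]
width: 0.0591
gripper_force: 0.0
```

Run:
```python
from h import *
f=cams.grab_frame("top");im=f["img"].astype(int)
f2=cams.grab_frame("side")
cv2.imwrite("pics/c4.png",cv2.resize(np.hstack([f["img"][140:260,245:345],f2["img"][110:230,220:350]])[:,:,::-1],None,fx=3.4,fy=3.4,interpolation=cv2.INTER_CUBIC))
for c in ("top","side"):print([d for d in nets.pinpoint(c,"stone_front") if d["centre"][2]>.03])
```

```text
[]
[{'centre': [0.389, -0.1998, 0.055], 'confidence': 0.65}, {'centre': [0.5336, -0.1436, 0.0452], 'confidence': 0.5}]
```

View pics/c4.png

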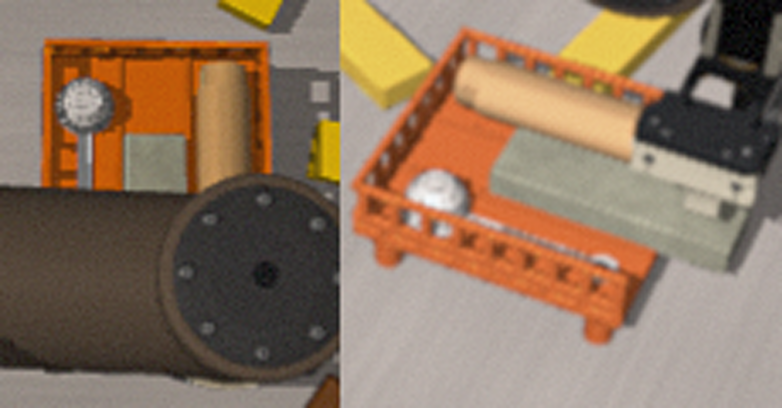

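The side view shows the stone flat in its lane, jutting out (end at ~(735,235) in the crop). The network puts its end at x = 0.389. Next: open fully, descend, grip.

```bash
python3 -m creep '{"translation":[[4,0,0],[0,0,0],[0,0,0],[0,0,0],[0,0,0]],"spin":[0,0,0,0,0],"gripper":[1,1,1,1,1]}'
python3 -m creep '{"translation":[[0,0,-15],[0,0,-20],[0,0,-18],[0,0,-12],[0,0,-8],[0,0,0]],"spin":[0,0,0,0,0,0],"gripper":[1,1,1,1,1,1]}'
```

```text
t: 11.5
eef_pos: [0.4109, -0.2013, 0.1172]
ee_rot: [3.142, -0.0, -3.133]
force: [0.2, -0.4, 0.5]
width: 0.0875
gripper_force: 0.0
t: 12.1
eef_pos: [0.4103, -0.2013, 0.0433]
ee_rot: [3.141, -0.002, -3.133]
force: [-0.4, -0.8, 1.0]
width: 0.0879
gripper_force: 0.0
```

```bash
python3 -m creep '{"translation":[[0,0,0],[0,0,0],[0,0,0],[0,0,0],[0,0,0],[0,0,0],[0,0,0],[0,0,0]],"spin":[0,0,0,0,0,0,0,0],"gripper":[0.4,0.4,0.4,0.4,0.4,0.4,0.4,0.4]}' 45
python3 -m creep '{"translation":[[0,0,1],[0,0,2],[0,0,2],[0,0,3],[0,0,0]],"spin":[0,0,0,0,0],"gripper":[0.4,0.4,0.4,0.4,0.4]}'
```

```text
t: 12.9
eef_pos: [0.4111, -0.2013, 0.0444]
ee_rot: [-3.142, 0.0, -3.133]
force: [-1.5, 1.8, 4.1]
width: 0.0495
gripper_force: 45.0
t: 13.4
eef_pos: [0.4111, -0.2014, 0.0525]
ee_rot: [-3.142, 0.0, -3.133]
force: [-0.2, 0.0, -2.3]
width: 0.0497
gripper_force: 45.0
```

```bash
python3 -m creep '{"translation":[[0,0,4],[0,0,6],[0,0,10],[0,0,15],[0,0,15],[0,0,15],[0,0,10],[0,0,0]],"spin":[0,0,0,0,0,0,0,0],"gripper":[0.4,0.4,0.4,0.4,0.4,0.4,0.4,0.4]}'
python3 - <<'E'
from h import *
s=get_state();print(s["moment"])
f=cams.grab_frame("top");f2=cams.grab_frame("side")
cv2.imwrite("pics/c5.png",cv2.resize(np.hstack([f["img"][140:260,245:345],f2["img"][110:230,220:350]])[:,:,::-1],None,fx=3.4,fy=3.4,interpolation=cv2.INTER_CUBIC))
E
```

```text
t: 14.2
eef_pos: [0.412, -0.2014, 0.1289]
ee_rot: [-3.141, 0.003, -3.133]
force: [-0.0, 0.5, -3.3]
width: 0.0499
gripper_force: 45.0
[ 0.01228349  0.08968758 -0.05008707]
```

View pics/c5.png

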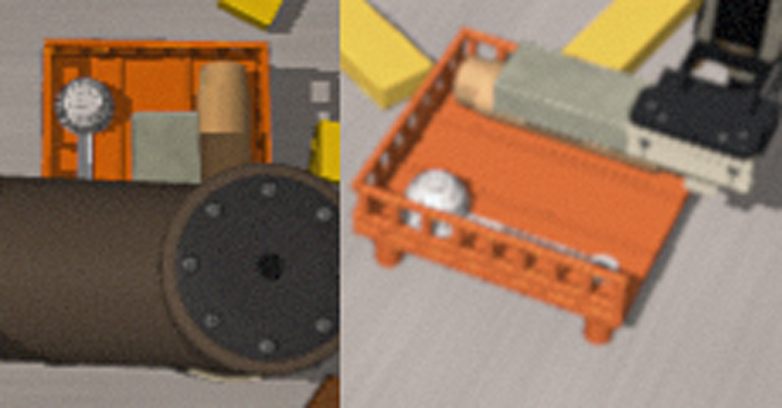

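The stone is held about level and clear, and the rack contents are in place (sieve (85,105), pin (225,100) in the crop). Carrying it to the mat.

```bash
python3 -m creep '{"translation":[[8,10,4],[12,20,4],[12,30,2],[12,35,0],[12,35,0],[12,35,0],[10,35,0],[8,35,0]],"spin":[0,0,0,-0.02,-0.03,-0.03,-0.03,-0.03],"gripper":[0.4,0.4,0.4,0.4,0.4,0.4,0.4,0.4]}'
python3 -m creep '{"translation":[[0,35,0],[0,35,0],[0,35,0],[0,30,0],[0,20,0],[0,10,0],[0,4,0],[0,0,0]],"spin":[-0.03,-0.03,-0.03,0,0,0,0,0],"gripper":[0.4,0.4,0.4,0.4,0.4,0.4,0.4,0.4]}'
python3 -m creep '{"translation":[[0,0,-15],[0,0,-20],[0,0,-20],[0,0,-15],[0,0,-10],[0,0,0],[0,0,0]],"spin":[0,0,0,0,0,0,0],"gripper":[0.4,0.4,0.4,0.4,0.4,0.4,0.4]}'
python3 - <<'E'
from h import *
f=cams.grab_frame("top");f2=cams.grab_frame("side")
cv2.imwrite("pics/c6.png",cv2.resize(np.hstack([f["img"][110:250,110:240],f2["img"][235:375,120:270]])[:,:,::-1],None,fx=2.8,fy=2.8,interpolation=cv2.INTER_CUBIC))
E
```

```text
t: 15.1
eef_pos: [0.4972, 0.0358, 0.1366]
ee_rot: [-3.141, -0.001, 3.009]
force: [-0.4, -0.5, -3.2]
width: 0.0493
gripper_force: 45.0
t: 15.9
eef_pos: [0.4967, 0.2028, 0.1367]
ee_rot: [-3.141, -0.001, 2.921]
force: [0.4, -0.2, -2.7]
width: 0.0495
gripper_force: 45.0
t: 16.6
eef_pos: [0.4973, 0.2024, 0.0576]
ee_rot: [3.142, 0.0, 2.92]
force: [0.3, -0.0, -2.8]
width: 0.0497
gripper_force: 45.0
```

View pics/c6.png

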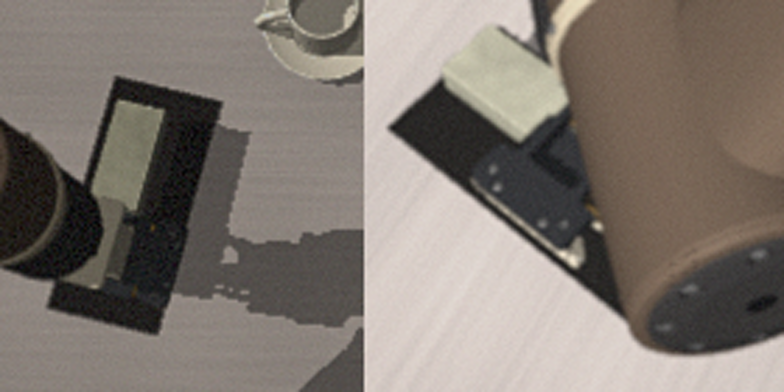

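Run:
```python
from h import *
f=cams.grab_frame("top")
px=[[110+118/2.8,110+100/2.8],[110+164/2.8,110+107/2.8],[110+94/2.8,110+190/2.8],[110+144/2.8,110+202/2.8]]
for z in (.083,.075): print(z,(ray(f,px,z)*1000).round(1).tolist())
g=cams.grab_frame("side")
px=[[120+(494-364)/2.8,235+25/2.8],[120+(444-364)/2.8,235+65/2.8]]
for z in (.083,.075): print(z,(ray(g,px,z)*1000).round(1).tolist())
a=np.radians(-12.7);R=np.array([[np.cos(a),-np.sin(a)],[np.sin(a),np.cos(a)]])
print(np.array([.563,.1875])+np.array([[.09,.025],[.09,-.025]])@R.T)
```

```text
0.083 [[654.2, 190.0, 83.0], [647.7, 143.2, 83.0], [561.5, 208.2, 83.0], [550.3, 157.8, 83.0]]
0.075 [[656.3, 192.0, 75.0], [649.8, 144.8, 75.0], [563.0, 210.4, 75.0], [551.8, 159.5, 75.0]]
0.083 [[640.0, 146.7, 83.0], [653.6, 191.7, 83.0]]
0.075 [[643.9, 142.4, 75.0], [657.5, 187.8, 75.0]]
[[0.65629426 0.19210221]
 [0.64530195 0.14332548]]
```

The stone's far corners agree with the target to about 2 mm. Lowering gently.

```bash
python3 -m creep '{"translation":[[0,0,-12],[0,0,-12],[0,0,-10],[0,0,-6],[0,0,-4],[0,0,-2],[0,0,0],[0,0,0]],"spin":[0,0,0,0,0,0,0,0],"gripper":[0.4,0.4,0.4,0.4,0.4,0.4,0.4,0.4]}'
for i in 1 2 3; do python3 -m creep '{"translation":[[0,0,-1],[0,0,-1],[0,0,0],[0,0,0]],"spin":[0,0,0,0],"gripper":[0.4,0.4,0.4,0.4]}'|grep -E "eef|^force"; done
```

```text
t: 17.6
eef_pos: [0.4972, 0.2028, 0.0114]
ee_rot: [3.141, 0.0, 2.92]
force: [0.9, 0.5, -2.7]
width: 0.0495
gripper_force: 45.0
eef_pos: [0.497, 0.2027, 0.0092]
force: [0.3, -0.7, -2.6]
eef_pos: [0.4969, 0.2026, 0.0071]
force: [0.2, -1.0, -2.9]
eef_pos: [0.4969, 0.2027, 0.0051]
force: [1.0, 0.0, -3.3]
```

```bash
for i in 1 2 3; do python3 -m creep '{"translation":[[0,0,-0.6],[0,0,0],[0,0,0]],"spin":[0,0,0],"gripper":[0.4,0.4,0.4]}'|grep -E "eef|^force"; done
```

```text
eef_pos: [0.497, 0.2027, 0.0046]
force: [0.8, 0.4, -3.0]
eef_pos: [0.4969, 0.2027, 0.0039]
force: [-0.3, 0.3, -2.7]
eef_pos: [0.497, 0.2027, 0.0034]
force: [0.1, 0.2, -2.1]
```

```bash
for i in 1 2; do python3 -m creep '{"translation":[[0,0,-0.4],[0,0,0],[0,0,0]],"spin":[0,0,0],"gripper":[0.4,0.4,0.4]}'|grep -E "eef|^force"; done
```

```text
eef_pos: [0.497, 0.2027, 0.0033]
force: [-1.9, -0.8, 6.2]
eef_pos: [0.497, 0.2027, 0.0033]
force: [-4.9, -0.1, 10.6]
```

```bash
python3 -m creep '{"translation":[[0,0,0.8],[0,0,0],[0,0,0],[0,0,0],[0,0,0],[0,0,0],[0,0,0],[0,0,0]],"spin":[0,0,0,0,0,0,0,0],"gripper":[0.4,0.4,1,1,1,1,1,1]}' 5
python3 -m creep '{"translation":[[0,0,5],[0,0,15],[0,0,25],[0,0,30],[0,0,30],[0,0,30],[0,0,0]],"spin":[0,0,0,0,0,0,0],"gripper":[1,1,1,1,1,1,1]}'
python3 -m creep '{"translation":[[0,-30,0],[0,-45,0],[0,-45,0],[0,-45,0],[0,-45,0],[0,-45,0],[0,-30,0],[0,0,0]],"spin":[0,0,0,0,0,0,0,0],"gripper":[1,1,1,1,1,1,1,1]}'
python3 - <<'E'
from h import *
for c in ("top","side"):
    f=cams.grab_frame(c);im=f["img"].astype(int)
    yy,xx=np.mgrid[:384,:512];p=proj(f,[[.563,.1875,.028]])[0]
    m=(im.max(2)>80)&(abs(xx-p[0])<45)&(abs(yy-p[1])<45)
    mm=(cv2.pointPolygonTest,)
    q=proj(f,[[.563+a*np.cos(-.2217)-b*np.sin(-.2217),.1875+a*np.sin(-.2217)+b*np.cos(-.2217),.003] for a,b in((.126,.056),(.126,-.056),(-.126,-.056),(-.126,.056))])
    pm=cv2.fillPoly(np.zeros((384,512),np.uint8),[q.astype(np.int32)],1)>0
    print(c,"stone",rect(f,(im.max(2)>80)&pm,.028))
    for l in ("pin","sieve","cup","saucer"): print(l,np.round([d["centre"] for d in nets.pinpoint(c,l)[:1]],3).tolist())
    cv2.imwrite(f"pics/end_{c}.png",f["img"][:,:,::-1])
a=cv2.imread("pics/end_top.png");b=cv2.imread("pics/end_side.png")
cv2.imwrite("pics/end.png",cv2.resize(np.hstack([a[80:300,100:360],b[100:370,120:420][:220*1]]) if 0 else np.vstack([a[80:260,100:400],b[170:370,120:420]]),None,fx=1.55,fy=1.55))
E
```

```text
t: 21.1
eef_pos: [0.4968, 0.2024, 0.0033]
ee_rot: [-3.141, -0.0, 2.92]
force: [1.3, -1.6, 2.0]
width: 0.0867
gripper_force: 0.9
t: 21.8
eef_pos: [0.4991, 0.2042, 0.1431]
ee_rot: [3.136, 0.005, 2.921]
force: [-0.4, 0.3, -0.6]
width: 0.0876
gripper_force: 0.0
t: 22.6
eef_pos: [0.4962, -0.0852, 0.1381]
ee_rot: [-3.141, -0.001, 2.917]
force: [0.3, 0.0, -1.0]
width: 0.088
gripper_force: 0.0
top stone (589.4, 180.5, 102.0, 125.2, -13.23)
pin [[0.532, -0.257, 0.063]]
sieve []
cup []
saucer [[0.764, -0.006, -0.0]]
side stone (559.9, 194.2, 59.0, 187.8, -12.48)
pin [[0.533, -0.256, 0.067]]
sieve []
cup [[0.768, -0.013, 0.003]]
saucer [[0.763, -0.011, -0.002]]
```

View pics/end.png

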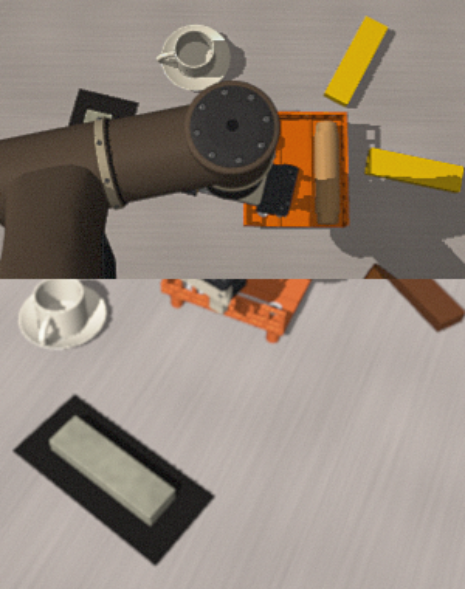

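The final picture shows the stone lying flat and centred on the mat, lengthwise (lower half, around (112,470)). The pin, cup and saucer are in place, and the gripper is clear. Handing in.

```bash
python3 -c "
from station import arm
print(arm.job_done())"
```

```text
the job is handed in; nothing more can be done
None
```

The whetstone was slid out until it jutted about 49 mm, which took 15–20 N of press because it slipped at 7–10 N, then lifted by that end and laid flat and lengthwise within about 2 mm of the mat's middle. The pin, cup and saucer measured unmoved afterwards; the sieve was last seen in place just after the lift, as the arm hid it at the end, and the job was handed in at about 23 s.

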